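# Load a cell up the tester's sloped gutter and start its test

### The job

One of the two battery-cell testers has a green cell waiting at the low end of its sloped gutter. Push the cell gently up the gutter with the fingertips, never pinching or lifting it, until it is home against the rubber stop and the red sprung catch has come up behind it so that it stays there when you let go; then press that tester's green start button fully down and let it come back up. Leave the other tester with its blue cell, and the other things on the bench, as they are.

Things in the scene. Friction and masses are not known exactly. Their poses are not given: they have to be found in the camera images.
- cell: the green-sleeved battery cell to be pushed: a cylinder 33 mm in diameter and 70 mm long, about 140 g, lying across the gutter and free to roll along it. Origin at its centre; y is its axis. At the start it rests against the gutter's two low lips.
- cell_center (a point): the centre of the green cell (same point as its origin)
- tester_gutter: the sloped gutter where the green cell waits: steel channel, 74 mm wide inside, its floor rising at 10 degrees, side walls 14 mm high. Origin on the floor's surface, on the midline, under the waiting cell's centre, 40 mm above the bench. x points up the slope along the floor, y across, z square to the floor. The waiting cell's centre is at (0, 0, 16.5 mm) here, and at x = 129 mm when home.
- tester_low_end (a point): middle of the low end of that gutter, at x = -16, z = 12 mm in its frame. Two lips 12 mm high, 3 mm thick (from here down the slope), stop the cell; each takes only the outer 13 mm of the width, and the 48 mm between them is open for fingertips to go behind the cell.
- tester_home (a point): where the green cell's centre comes when home (x = 129, z = 16.5 mm in the gutter, 1 mm of play each way). The rubber stop's face is 17.5 mm further up the slope and 25 mm high. Black contact blocks 30 mm high flank this place at |y| over 37 mm. From 26 mm further up stands the instrument head, 108 mm above the bench.
- tester_catch (a joint): the red sprung catch of that gutter, hinged at its low end, in rad: 0 = up (its upright face at x = 114.5 mm in the gutter stands 7 mm above the floor and keeps a cell that is home from rolling back), 0.27 = pressed right down. A cell pushed up the gutter rolls over it and presses it down with its own weight; it springs up (tip force about 0.3 N) once the cell is home. Pressed by a fingertip it simply springs back.
- tester_start_top (a point): centre of the top of the green start button (28 mm in diameter, in a black ring 44 mm wide) on the head of that same tester, beyond the stop and right of its midline as seen looking up the slope. Pressed straight down, world -z.
- tester_start (a joint): travel of that start button in m: 0 = out, 0.006 = fully down; a spring pushes it out, 5 N holds it fully down
- other: the other tester (leave alone): same build, with a blue cell already loaded. Origin at the bench under the middle of its base; x points up its slope; base from x = -115 to 155 mm, 130 mm wide, highest point (its button) 130 mm
- other_start (a joint): travel of the other tester's start button in m, 0 = out (leave alone)
- other_cell_center (a point): centre of the blue cell (33 mm by 70 mm) loaded in the other tester (leave alone)
- spare_cell_center (a point): centre (35 mm above the bench) of a yellow cell, 33 mm in diameter and 70 mm tall, standing upright on the bench (leave alone)
- pack: cordless-tool battery pack, black with a red band, 118 x 74 x 58 mm, 0.6 kg, lying on the bench; origin at the centre of its underside (leave alone)
- driver: screwdriver with an orange handle, 190 mm long, lying on the bench along its x; origin at the bench under its middle (leave alone)
Mind the look-alikes: they are no part of the job. Leave any pink look-alike of the cell alone.

How it is judged (in metres and radians):
On the way, in this order (a step that is already met when the one before it is completed fails the run):
1. the green cell is home between the stop and the raised catch and stays there with the fingers off it (x of cell_center in the frame of tester_gutter between 0.125 and 0.134 m and z of cell_center in the frame of tester_gutter between 0.012 and 0.021 m and value of joint tester_catch below 0.04 rad and linear speed of cell below 0.02 m/s and contact force between the fingers and cell below 0.05 N), for 0.3 s.
2. that tester's start button is pressed fully down (value of joint tester_start above 0.005 m), for 0.05 s.
At the end, for the whole second after the job is handed in: the green cell is at rest in its gutter with its centre 125 to 134 mm up from where it waited, the catch is up behind it (under 0.04 rad), the start button is back out, and the other things are where they were (the blue cell within 8 mm, the rest within 20 mm) (x of cell_center in the frame of tester_gutter between 0.125 and 0.134 m and z of cell_center in the frame of tester_gutter between 0.012 and 0.021 m and value of joint tester_catch below 0.04 rad and linear speed of cell below 0.02 m/s and value of joint tester_start below 0.001 m and distance of other_cell_center from where it was at the start of the episode below 0.008 m and distance of each of spare_cell_center, pack, driver from where it was at the start of the episode below 0.02 m); the robot touches nothing.
It fails at once if the green cell is lifted off the gutter (centre more than 28 mm above the floor line, 11 mm higher than when it rolls) (z of cell_center in the frame of tester_gutter above 0.028 m).
It fails at once if the green cell is flicked up the gutter: faster than 0.35 m/s near the stop (linear speed of cell above 0.35 m/s and x of cell_center in the frame of tester_gutter above 0.1 m).
It fails at once if the fingers press on the green cell with more than 35 N (pinched or rammed) (contact force between the fingers and cell above 35 N).
It fails at once if the other tester is meddled with: its blue cell moved by more than 8 mm or its start button pressed (distance of other_cell_center from where it was at the start of the episode above 0.008 m or value of joint other_start above 0.002 m).
It fails at once if the spare cell, the battery pack or the screwdriver is moved by more than 20 mm (distance of any of spare_cell_center, pack, driver from where it was at the start of the episode above 0.02 m).
It also fails if it takes over 40 s, if anything falls off the work surface, if the arm or the gripper's body presses on something with over 40 N, if the wrist force passes 120 N, or if a joint passes its speed limit or range.

### The arm

A 6-joint arm with a two-finger parallel gripper is mounted at the origin on the work surface. World frame = base frame: x ahead of the robot, y to its left, z up, the work surface at z = 0. Lengths are in mm, angles in rad, forces in N, time in s.
With the tool pointing down it reaches from about 350 to 875 mm from the base axis. Payload 4.2 kg.
Tool frame: the origin (TCP) lies midway between the tips of the shut fingers; the grasp point (between the pads) lies 19 mm behind it; z points along the fingers, y is the line along which they close (so a half turn about z gives the same grasp; the last joint's range is limited). The gripper opens to 85 mm and grips with 20 to 120 N. Pads are 22 mm wide; open, the fingers measure 114 mm over their backs; the gripper's body (76 mm by 85 mm) begins 54 mm behind the grasp point. The pads swing forward as they close: fully open they stand 13 mm farther back than shut.
Start: joints at [1.399, 0.385, 0.008, 0, -1.194, -0.259], TCP at [260.965, 567.888, 231.312] pointing down, gripper open.
Joint ranges: [-3.14, 3.14], [-1.21, 2.06], [-1.07, 1.41], [-3.16, 2.05], [-2.99, -0.16], [-3.1, 3.1]. Speed limits (rad/s): [2.79, 2.79, 3.14, 3.14, 3.14, 3.14].

### API

Orientations are given as a unit quaternion [x, y, z, w].
In Python, from bench import arm gives the robot as it stands.
- The arm moves only by the tool send_rows, never from a script. Its argument "targets" is a list of rows, each an object of numbers: "gripper": the gripper command: -1 is fully open, 1 is shut, values between are in proportion; "x", "y", "z": the shift along the tool's x, y, z in cm; "ax", "ay", "az": the turn, a rotation vector about the tool's x, y, z in degrees. A call has 1 to 5 rows; each row shifts and turns the commanded pose from where the row before left it, along the tool's axes as they then stand; what a row does not reach is not made up. A row lasts 1/12 s, in which the tool goes at most 41.7 mm and 7.16 degrees, less where a joint would pass 70% of its speed; a pose out of reach is approached as far as the arm can. A call is refused whole if a number of a shift passes 4.17 or a number of a turn 7.16, either way. A call with a gripper value outside its range is refused whole. The fingers move at their own pace and stop on an object; the grip force is fixed at half the most. Time passes only in rows, so rows that do not move let the fingers close. It gives the time, the measured TCP pose, the force, the opening and the grip force at its end, in the units of the state.
- arm.read_state(): the state, without advancing time (a new reading comes with each control period).
- arm.get_image(name): name is "scene" or "side" or "wrist"; returns (picture, depth): 480x640x3 uint8, red, green, blue; 480x640 float32, mm along the optical axis (not along the pixel's ray), 0 where there is no reading.
- arm.camera_model(name): a dict with "fx", "fy", "cx", "cy" (pixels), "distortion" ([k1, k2, p1, p2, k3] as OpenCV has them; the pictures are not rectified), "cam_to_world" (4x4, takes a point from camera to world coordinates). Camera axes: x right, y down, z forward; pixel columns grow to the right and rows downward; lengths in mm; the calibration is good to about 2 mm. A picture is of the moment at which its call begins: read the wrist's pose just before it. camera_model takes no time and is no camera call; for the wrist camera it gives the pose at the moment of the call.
- arm.job_done(): hands the job in; it is judged then, once.
Trained networks look in the newest picture that a camera, given by its name, has taken for a name from the list of things; names that differ only in an ending like _2 or _b are one class to them, and where a whole thing is asked for, a point or a joint stands for the part that bears it (a point fixed in the world has none). Each returns a list of dicts, best first, with "score" (0 to 1); they miss things now and then, are a little off and sometimes report something else, mostly with a low value. They report only what shows in the picture. A call takes as long as a camera call. They do not tell look-alikes from the thing itself.
- arm.boxes_of(camera, thing): "rect" ([left, top, width, height] in pixels, round what is visible of it).
The state is a dict: "clock": time; "joints": joint angles; "joint_vel": joint speeds; "joint_efforts": joint torques, N m; "position": TCP position; "ee_rot": TCP orientation; "contact_force": force on the tool from outside, world axes, zero at the start; "wrist_torque": the same for the moment, N m; "gripper_width": finger opening in mm; "grasp_force": force on a finger pad.
Only numpy, scipy, OpenCV 4.12 (cv2) and the standard library are available. Lean on these libraries where they do the work, as an engineer would, in place of code of your own. Each camera call takes 0.05 s, during which the arm holds its last target. There are 200 camera calls.

## Working session

There is one attempt and no reset: what is moved stays moved. The work goes in short steps, Python scripts to look and compute and a tool call to move; the robot and the scene stay as the last step left them, time stands still between calls to the robot, and variables do not carry over. Pictures are saved under pics/ and viewed, at most 10 in all, crops included, and the job is handed in when it is done.

Besides the shell and the picture viewer there is one more tool, called after "Request:" as name(argument=value, ...), one argument or row to a line, values as JSON. send_rows: Moves the arm, as the interface text tells. Its arguments: {"type":"object","properties":{"targets":{"type":"array"}},"required":["targets"]}

```bash
ls; mkdir -p pics
python3 - <<'E'
from bench import arm
import cv2,pickle
s=arm.read_state(); print(s['position'],s['ee_rot'],s['gripper_width'],s['clock'])
d={}
for n in ['scene','side']:
    p,z=arm.get_image(n); d[n]=(p,z,arm.camera_model(n)); cv2.imwrite(f'pics/{n}0.png',p[:,:,::-1])
    for t in ['cell','tester_gutter','tester_start_top','other','spare_cell_center']:
        print(n,t,[(r['rect'],round(r['score'],2)) for r in arm.boxes_of(n,t)])
    print({k:v for k,v in d[n][2].items()})
pickle.dump(d,open('d.pkl','wb'))
E
```

```text
pics
[260.7376748  567.36296539 230.19848399] [ 9.76867051e-01 -2.13844657e-01 -1.90762895e-04  1.09117664e-03] 85.28436848878563 0.0
scene cell [([405.1, 193.7, 11.7, 26.5], 0.77), ([297.3, 196.3, 22.2, 17.5], 0.72), ([352.9, 201.9, 25.4, 13.5], 0.67), ([352.2, 173.7, 15.1, 23.8], 0.57)]
scene tester_gutter [([351.1, 209.2, 54.1, 35.6], 0.67)]
scene tester_start_top [([372.6, 244.0, 11.0, 12.9], 0.57)]
scene other [([242.4, 226.5, 78.4, 100.4], 0.76)]
scene spare_cell_center [([366.7, 311.2, 15.7, 25.6], 0.94), ([351.6, 210.5, 51.5, 39.1], 0.38), ([272.4, 273.4, 10.2, 13.7], 0.34)]
{'fx': 522.5261163653211, 'fy': 522.5261163653211, 'cx': 322.54613630809706, 'cy': 239.68011808602478, 'distortion': array([-0.01891659,  0.        ,  0.        ,  0.        ,  0.        ]), 'cam_to_world': array([[ 3.32523500e-01,  7.19825205e-01, -6.09327331e-01,
         1.33631911e+03],
       [ 9.43028147e-01, -2.61474454e-01,  2.05740185e-01,
        -2.74627103e+02],
       [-1.12265597e-02, -6.43026270e-01, -7.65761830e-01,
         1.06476347e+03],
       [ 0.00000000e+00,  0.00000000e+00,  0.000
[... 259 characters left out ...]
er_start_top [([335.5, 182.8, 6.6, 4.0], 0.64)]
side other [([271.2, 231.2, 145.6, 118.9], 0.98)]
side spare_cell_center [([388.9, 203.6, 16.1, 33.2], 0.87)]
{'fx': 532.7481758361328, 'fy': 532.7481758361328, 'cx': 317.5280824762283, 'cy': 238.99180933756855, 'distortion': array([0.02176213, 0.        , 0.        , 0.        , 0.        ]), 'cam_to_world': array([[ 9.09701353e-01, -2.71514749e-01,  3.14202466e-01,
         2.04010752e+02],
       [-4.14777979e-01, -6.30665270e-01,  6.55911995e-01,
        -7.57127417e+02],
       [ 2.00668024e-02, -7.27008293e-01, -6.86335388e-01,
         8.64961035e+02],
       [ 0.00000000e+00,  0.00000000e+00,  0.00000000e+00,
         1.00000000e+00]])}
```

Run:
```python
import cv2
a=cv2.imread('pics/scene0.png'); b=cv2.imread('pics/side0.png')
cv2.imwrite('pics/sc.png',cv2.resize(a[150:360,220:480],(743,600),interpolation=cv2.INTER_CUBIC))
cv2.imwrite('pics/sd.png',cv2.resize(b[160:370,165:435],(771,600),interpolation=cv2.INTER_CUBIC))
```

```text
(no output)
```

View pics/sc.png

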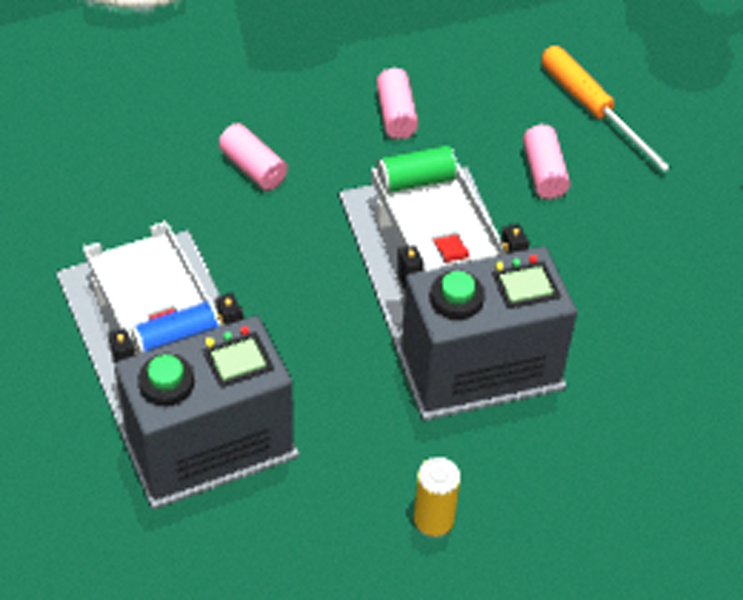

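View pics/sd.png

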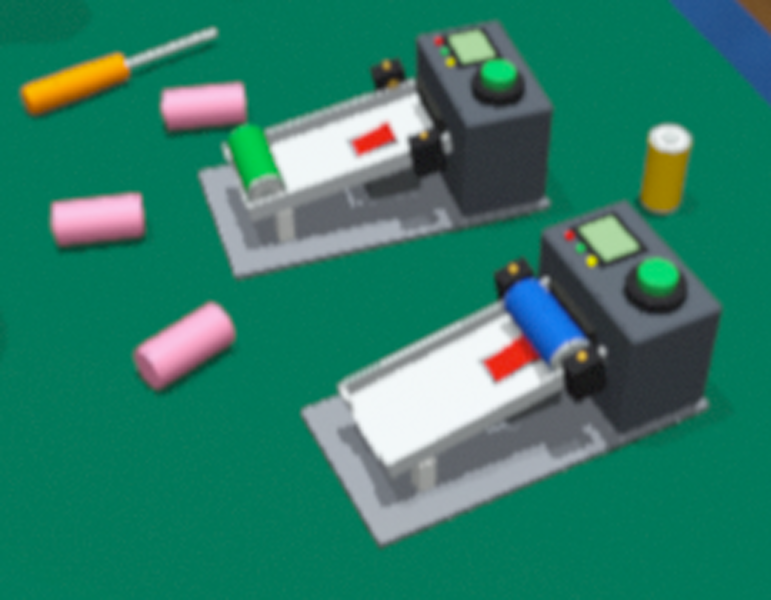

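The green cell is in the far tester, at scene pixel (366,209) and side (254,215). Three pink cells lie around it: scene (308,204), (359,186) and (411,206). The blue cell is in the other tester at scene (281,264), and the yellow one stands at (373,324). The target is the only green-sleeved cylinder, lying across the low end of the gutter. The matching button is at scene (380,251) and side (340,187).

```bash
cat > h.py <<'E'
import numpy as np,cv2
from scipy.optimize import least_squares
def cloud(z,m,mask):
    v,u=np.nonzero(mask&(z>0))
    K=np.array([[m['fx'],0,m['cx']],[0,m['fy'],m['cy']],[0,0,1]])
    p=cv2.undistortPoints(np.stack([u,v],1).astype(float)[:,None],K,np.array(m['distortion']))[:,0]
    P=np.c_[p,np.ones(len(p))]*z[v,u][:,None]; T=np.array(m['cam_to_world'])
    return P@T[:3,:3].T+T[:3,3], np.stack([u,v],1)
def hsv(p): return cv2.cvtColor(p,cv2.COLOR_RGB2HSV).astype(int)
def masks(p):
    h=hsv(p); H,S,V=h[...,0],h[...,1],h[...,2]
    return dict(green=(abs(H-64)<7)&(S>170)&(V>120), red=((H<6)|(H>174))&(S>170)&(V>120))
def blobs(mask,mn=12):
    n,l,st,c=cv2.connectedComponentsWithStats(mask.astype(np.uint8))
    return [(l==i,st[i,4],c[i]) for i in range(1,n) if st[i,4]>=mn]
def fitcell(P,zc=56.2,yaw0=0):
    def r(q):
        n=np.array([np.cos(q[2]),np.sin(q[2])]); a=(P[:,:2]-q[:2])@n
        t=(P[:,:2]-q[:2])@np.array([-n[1],n[0]])
        return np.r_[np.hypot(a,P[:,2]-zc)-16.5, 0.05*t.mean()*np.ones(1)]
    return least_squares(r,[*P[:,:2].mean(0),yaw0],loss='soft_l1')
E
python3 - <<'E'
import pickle; from h import *
d=pickle.load(open('d.pkl','rb'))
for n,(p,z,m) in d.items():
    print(n,[p[y,x] for x,y in ([(366,209),(380,251)] if n=='scene' else [(254,215),(340,187)])])
    for k,mk in masks(p).items():
        for b,a,c in blobs(mk):
            P,_=cloud(z,m,b)
            if len(P)==0: continue
            print(n,k,a,c.round(),P.mean(0).round(1),P.min(0).round(),P.max(0).round())
            if k=='green' and a>100: 
                f=fitcell(P); print('  fit',f.x,np.abs(f.fun).mean())
E
```

```text
scene [array([ 63, 234, 107], dtype=uint8), array([101, 252, 152], dtype=uint8)]
scene green 240 [367. 208.] [479.4 139.1  67. ] [460. 108.  54.] [491. 170.  77.]
  fit [ 4.71505453e+02  1.39740958e+02 -7.78082393e-02] 1.8429414659710432
scene red 64 [378. 237.] [575.7 128.9  61.2] [557. 119.  51.] [589. 141.  69.]
scene red 53 [186. 266.] [ 484.4 -345.6   37. ] [ 477. -361.   26.] [ 490. -330.   44.]
side [array([  0, 206,  77], dtype=uint8), array([ 26, 207, 109], dtype=uint8)]
side red 60 [296. 208.] [568.7 127.8  59.4] [555. 118.  52.] [583. 138.  67.]
side red 122 [344. 285.] [ 564.9 -131.5   58.7] [ 550. -142.   48.] [ 580. -122.   67.]
side red 42 [356. 393.] [ 483.2 -346.4   37.6] [ 478. -360.   -0.] [ 499. -315.   43.]
```

Run:
```python
import pickle; from h import *
d=pickle.load(open('d.pkl','rb'))
for n,(p,z,m) in d.items():
    h=hsv(p); H,S,V=h[...,0],h[...,1],h[...,2]
    mk=(abs(H-69)<9)&(S>110)&(V>165)
    for b,a,c in blobs(mk):
        P,_=cloud(z,m,b)
        if len(P)==0: continue
        print(n,a,c.round(),np.median(P,0).round(1),P.min(0).round(),P.max(0).round())
        if a>150: f=fitcell(P); print('  fit',f.x,np.abs(f.fun).mean())
    # floor of gutter: pale pixels in a box
    P,_=cloud(z,m,(S<60)&(V>150))
    s=(P[:,0]>490)&(P[:,0]<550)&(abs(P[:,1]-133)<25)&(P[:,2]>30)&(P[:,2]<80); Q=P[s]
    A=np.c_[Q[:,:2],np.ones(len(Q))]; c=np.linalg.lstsq(A,Q[:,2],rcond=None)[0]
    print('floor',len(Q),c,'slope',np.degrees(np.arctan(np.hypot(*c[:2]))),'yaw',np.arctan2(c[1],c[0]))
```

```text
scene 225 [367. 207.] [479.5 138.8  69.5] [460. 106.  56.] [491. 173.  77.]
  fit [ 4.71768264e+02  1.39241390e+02 -7.85281581e-02] 1.9025461316079997
scene 85 [380. 249.] [664.6  91.8 129.9] [650.  78. 124.] [675. 104. 134.]
scene 99 [277. 279.] [ 665.  -154.4  129.7] [ 651. -167.  126.] [ 677. -141.  133.]
floor 284 [ 1.72341429e-01 -1.81047960e-02 -3.95093912e+01] slope 9.831141924648515 yaw -0.10466799954469334
side 71 [339. 184.] [660.   89.6 130. ] [648.  78. 125.] [672. 104. 133.]
side 205 [253. 213.] [468.2 138.5  71.1] [454. 106.  62.] [484. 172.  76.]
  fit [ 4.70805152e+02  1.38260028e+02 -8.05427989e-02] 1.0816451989686733
side 110 [395. 255.] [ 661.4 -156.3  129.5] [ 648. -168.  125.] [ 675. -141.  133.]
floor 331 [ 1.73251435e-01 -2.96715470e-02 -3.76842714e+01] slope 9.969262890414429 yaw -0.16961734908864728
```

Request:
send_rows(
  targets=[
    {"gripper": 1,"az": -6.33},
    {"gripper": 1,"az": -6.33},
    {"gripper": 1,"az": -6.33},
    {"gripper": 1,"x": 1,"y": 1.8},
    {"gripper": 1,"x": 1.8,"y": 3.3},
  ],
)

```text
$.targets[0]: bad value
```

Request:
send_rows(
  targets=[
    {"gripper": 1,"x": 1.8,"y": 3.3},
    {"gripper": 1,"x": 1.8,"y": 3.3},
    {"gripper": 1,"x": 1.8,"y": 3.3},
    {"gripper": 1,"x": 1.8,"y": 3.3},
    {"gripper": 1,"x": 1.8,"y": 3.3},
  ],
)

```text
$.targets[0]: bad value
```

Request:
send_rows(
  targets=[
    {"gripper": 1,"x": 1.8,"y": 3.3},
    {"gripper": 1,"x": 1.8,"y": 3.3},
    {"gripper": 1,"x": 1.8,"y": 3.3},
    {"gripper": 1,"x": 1.8,"y": 3.3},
    {"gripper": 1,"x": 1.8,"y": 3.3},
  ],
)

```text
$.targets[0]: bad value
```

Request:
send_rows(
  targets=[
    {"gripper": 1,"x": 0,"y": 0,"z": 0,"ax": 0,"ay": 0,"az": -6.33},
    {"gripper": 1,"x": 0,"y": 0,"z": 0,"ax": 0,"ay": 0,"az": -6.33},
    {"gripper": 1,"x": 0,"y": 0,"z": 0,"ax": 0,"ay": 0,"az": -6.33},
    {"gripper": 1,"x": 1,"y": 1.8,"z": 0,"ax": 0,"ay": 0,"az": 0},
    {"gripper": 1,"x": 1.8,"y": 3.3,"z": 0,"ax": 0,"ay": 0,"az": 0},
  ],
)

```text
clock: 1.02
position: [283.1, 516.2, 230.4]
ee_rot: [0.999, -0.048, 0.0, -0.0]
contact_force: [0.6, 0.3, 1.0]
gripper_width: 25.4
grasp_force: 0.0
```

Request:
send_rows(
  targets=[
    {"gripper": 1,"x": 1.9,"y": 3.5,"z": 0,"ax": 0,"ay": 0,"az": 0},
    {"gripper": 1,"x": 1.9,"y": 3.5,"z": 0,"ax": 0,"ay": 0,"az": 0},
    {"gripper": 1,"x": 1.9,"y": 3.5,"z": 0,"ax": 0,"ay": 0,"az": 0},
    {"gripper": 1,"x": 1.9,"y": 3.5,"z": 0,"ax": 0,"ay": 0,"az": 0},
    {"gripper": 1,"x": 1.9,"y": 3.5,"z": 0,"ax": 0,"ay": 0,"az": 0},
  ],
)

```text
clock: 1.43
position: [361.2, 329.0, 231.6]
ee_rot: [0.999, -0.049, 0.0, -0.0]
contact_force: [0.4, 0.3, -0.4]
gripper_width: -0.1
grasp_force: 0.0
```

Request:
send_rows(
  targets=[
    {"gripper": 1,"x": 1.9,"y": 3.5,"z": 0,"ax": 0,"ay": 0,"az": 0},
    {"gripper": 1,"x": 1.9,"y": 3.5,"z": 0,"ax": 0,"ay": 0,"az": 0},
    {"gripper": 1,"x": 1.9,"y": 3.5,"z": 0,"ax": 0,"ay": 0,"az": 0},
    {"gripper": 1,"x": 1.9,"y": 3.5,"z": 0,"ax": 0,"ay": 0,"az": 0},
    {"gripper": 1,"x": 1.2,"y": 2.0,"z": 0,"ax": 0,"ay": 0,"az": 0},
  ],
)

```text
clock: 1.85
position: [433.0, 159.9, 231.7]
ee_rot: [0.999, -0.051, 0.0, -0.0]
contact_force: [1.2, 0.2, 0.5]
gripper_width: -0.1
grasp_force: 0.0
```

Run:
```python
from bench import arm
import cv2,pickle
m=arm.camera_model('wrist'); s=arm.read_state(); p,z=arm.get_image('wrist')
print(s['position'],s['ee_rot'],s['gripper_width'],s['clock'],m['cam_to_world'])
pickle.dump((p,z,m,s),open('w1.pkl','wb')); cv2.imwrite('pics/w1.png',p[:,:,::-1])
```

```text
[432.97838963 159.85153223 231.72450968] [ 9.98717351e-01 -5.06321401e-02  1.89843787e-04 -4.98565053e-05] -0.0748870103122569 1.85 [[-1.00893655e-01 -9.39994836e-01 -3.25929715e-01  5.17220806e+02]
 [-9.94896524e-01  9.49394252e-02  3.41674205e-02  1.51102338e+02]
 [-1.17361904e-03  3.27713616e-01 -9.44776380e-01  3.74214277e+02]
 [ 0.00000000e+00  0.00000000e+00  0.00000000e+00  1.00000000e+00]]
```

View pics/w1.png

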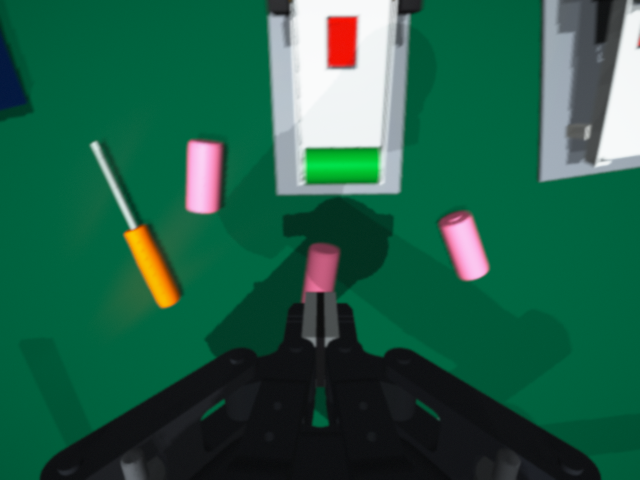

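The close view shows the green cell at (342,166) in the gutter, with the red catch at (342,42) straight up the slope from it. A pink cell lies on the bench at (320,270), below fingertip height. The choice of cell is confirmed.

Run:
```python
import pickle; from h import *
from bench import arm
print(arm.read_state()['position'])
p,z,m,s=pickle.load(open('w1.pkl','rb'))
h=hsv(p); H,S,V=h[...,0],h[...,1],h[...,2]
mk=dict(green=(abs(H-61)<8)&(S>180)&(V>120),red=((H<6)|(H>174))&(S>170)&(V>120))
for k in mk:
    for b,a,c in blobs(mk[k],200):
        P,_=cloud(z,m,b); print(k,a,c.round(),np.median(P,0).round(1),P.mean(0).round(1),P.min(0).round(),P.max(0).round(), (P[:,:2].min(0)+P[:,:2].max(0))/2)
        if k=='green': f=fitcell(P); print('fit',f.x,np.abs(f.fun).mean())
P,_=cloud(z,m,(S<60)&(V>150))
Q=P[(P[:,0]>495)&(P[:,0]<550)&(abs(P[:,1]-133)<25)&(P[:,2]>30)&(P[:,2]<80)]
c=np.linalg.lstsq(np.c_[Q[:,:2],np.ones(len(Q))],Q[:,2],rcond=None)[0]
print(len(Q),c,np.arctan2(c[1],c[0]),'z at cell',c@[471,139,1])
```

```text
[433.69910825 158.29282777 231.61781864]
green 1840 [342. 165.] [473.5 137.   69.8] [474.3 137.   69.1] [457. 106.  59.] [490. 168.  74.] [473.69434908 136.81436642]
fit [ 4.71460029e+02  1.37247202e+02 -8.86762289e-02] 0.4909038789337291
red 1247 [342.  41.] [571.7 128.6  59.6] [571.6 128.4  57.9] [554. 113.   6.] [596. 140.  68.] [574.7218206  126.64937783]
3837 [ 1.75126651e-01 -1.53258701e-02 -4.11503708e+01] -0.08729067973132519 z at cell 39.203985664016095
```

Request:
send_rows(
  targets=[
    {"gripper": 1,"x": 0,"y": 1.7,"z": 1.5,"ax": 0,"ay": 0,"az": -0.7},
    {"gripper": 1,"x": -0.1,"y": 0,"z": 4,"ax": 0,"ay": 0,"az": 0},
    {"gripper": 1,"x": 0,"y": 0,"z": 4,"ax": 0,"ay": 0,"az": 0},
    {"gripper": 1,"x": 0,"y": 0,"z": 4,"ax": 0,"ay": 0,"az": 0},
    {"gripper": 1,"x": 0,"y": 0,"z": 2.5,"ax": 0,"ay": 0,"az": 0},
  ],
)

```text
clock: 2.32
position: [428.4, 144.8, 68.5]
ee_rot: [0.999, -0.044, -0.001, 0.001]
contact_force: [-0.1, -0.7, -0.3]
gripper_width: 0.1
grasp_force: 0.0
```

Request:
send_rows(
  targets=[
    {"gripper": 1,"x": 0,"y": 0,"z": 0,"ax": 0,"ay": 0,"az": 0},
    {"gripper": 1,"x": 0,"y": 0,"z": 0,"ax": 0,"ay": 0,"az": 0},
  ],
)

```text
clock: 2.48
position: [429.9, 145.8, 71.0]
ee_rot: [0.999, -0.043, -0.001, 0.001]
contact_force: [0.3, -0.3, 0.3]
gripper_width: -0.2
grasp_force: 0.0
```

Run:
```python
from bench import arm
import cv2,pickle
from h import *
m=arm.camera_model('wrist'); s=arm.read_state(); p,z=arm.get_image('wrist')
print(s['position'],s['ee_rot'],s['contact_force'])
pickle.dump((p,z,m,s),open('w2.pkl','wb')); cv2.imwrite('pics/w2.png',p[:,:,::-1])
h=hsv(p); H,S,V=h[...,0],h[...,1],h[...,2]
for b,a,c in blobs((abs(H-61)<8)&(S>180)&(V>90),200):
    P,_=cloud(z,m,b); print(a,c,P.min(0),P.max(0)); 
    if a>800: print('fit',fitcell(P).x)
```

```text
[429.86152262 145.83255274  70.95495379] [ 9.99062238e-01 -4.32784858e-02 -7.89416048e-04  9.97169981e-04] [ 0.34662765 -0.29881418  0.33046919]
8498 [328.88809132 212.08366675] [455.92719619 106.1390456   58.53043582] [490.45071651 171.54036885  74.40330356]
fit [ 4.71345025e+02  1.38452271e+02 -8.87575566e-02]
```

View pics/w2.png

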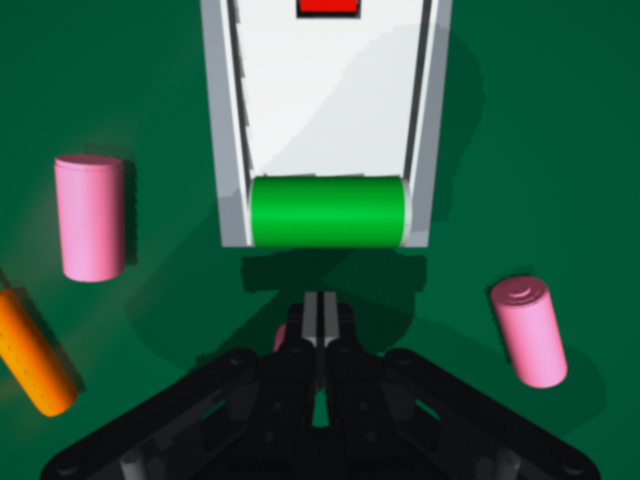

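The fingers at (320,300) are just short of the low end, with the cell at (329,212). I'll shift about 4 mm to the right, go down, then push.

Request:
send_rows(
  targets=[
    {"gripper": 1,"x": 0.1,"y": 0.4,"z": 0.6,"ax": 0,"ay": 0,"az": 0},
    {"gripper": 1,"x": 0,"y": 0,"z": 1.0,"ax": 0,"ay": 0,"az": 0},
    {"gripper": 1,"x": 0,"y": 0,"z": 0.8,"ax": 0,"ay": 0,"az": 0},
    {"gripper": 1,"x": 0,"y": 0,"z": 0,"ax": 0,"ay": 0,"az": 0},
    {"gripper": 1,"x": 0,"y": 0,"z": 0,"ax": 0,"ay": 0,"az": 0},
  ],
)

```text
clock: 2.95
position: [430.9, 142.1, 47.8]
ee_rot: [0.999, -0.043, 0.0, -0.0]
contact_force: [-0.4, 0.0, 0.2]
gripper_width: -0.2
grasp_force: 0.0
```

Request:
send_rows(
  targets=[
    {"gripper": 1,"x": 0.4,"y": 0,"z": 0,"ax": 0,"ay": 0,"az": 0},
    {"gripper": 1,"x": 0.4,"y": 0,"z": 0,"ax": 0,"ay": 0,"az": 0},
    {"gripper": 1,"x": 0.4,"y": 0,"z": 0,"ax": 0,"ay": 0,"az": 0},
    {"gripper": 1,"x": 0.4,"y": 0,"z": -0.07,"ax": 0,"ay": 0,"az": 0},
    {"gripper": 1,"x": 0.4,"y": 0,"z": -0.07,"ax": 0,"ay": 0,"az": 0},
  ],
)

```text
clock: 3.37
position: [450.9, 140.1, 48.9]
ee_rot: [0.999, -0.044, -0.0, 0.0]
contact_force: [-1.1, -0.1, 0.9]
gripper_width: -0.3
grasp_force: 0.4
```

Request:
send_rows(
  targets=[
    {"gripper": 1,"x": 0.5,"y": 0,"z": -0.09,"ax": 0,"ay": 0,"az": 0},
    {"gripper": 1,"x": 0.5,"y": 0,"z": -0.09,"ax": 0,"ay": 0,"az": 0},
    {"gripper": 1,"x": 0.5,"y": 0,"z": -0.09,"ax": 0,"ay": 0,"az": 0},
    {"gripper": 1,"x": 0.5,"y": 0,"z": -0.09,"ax": 0,"ay": 0,"az": 0},
    {"gripper": 1,"x": 0.5,"y": 0,"z": -0.09,"ax": 0,"ay": 0,"az": 0},
  ],
)

```text
clock: 3.78
position: [476.0, 137.9, 53.2]
ee_rot: [0.999, -0.044, -0.0, 0.0]
contact_force: [-0.6, -0.0, 0.2]
gripper_width: -0.2
grasp_force: 0.4
```

```bash
cat > look.py <<'E'
from bench import arm
import cv2,sys
from h import *
m=arm.camera_model('wrist'); s=arm.read_state(); p,z=arm.get_image('wrist')
print(s['clock'],s['position'].round(1),s['contact_force'].round(2))
cv2.imwrite(sys.argv[1],p[:,:,::-1])
h=hsv(p); H,S,V=h[...,0],h[...,1],h[...,2]
for b,a,c in blobs((abs(H-61)<8)&(S>180)&(V>90),800):
    P,_=cloud(z,m,b); x=(P[:,:2].mean(0)-[471.3,138.3])@[.996,-.0889]
    f=fitcell(P,56.25+max(x,0)*.1763); d=f.x[:2]-[471.3,138.3]
    print(a,c.round(),P.max(0).round(1),f.x.round(3),'s',d@[.996,-.0889],'slope x',d@[.996,-.0889]/.9848,'y',d@[.0889,.996],'res',abs(f.fun).mean())
for b,a,c in blobs(((H<6)|(H>174))&(S>170)&(V>120),200):
    P,_=cloud(z,m,b); print('red',a,c.round(),np.median(P,0))
E
python3 look.py pics/w3.png
```

```text
3.7833 [476.  137.9  53.2] [-0.63 -0.04  0.21]
5725 [319. 244.] [522.1 166.9  78.7] [501.557 135.961   3.056] s 30.34434248431319 slope x 30.812695455232728 y 0.36063105560111314 res 0.7454423029014952
3589 [313. 283.] [509.3 168.6  80.1] [ 5.03424e+02  1.38196e+02 -8.00000e-02] s 32.004705578444934 slope x 32.49868559955822 y 2.752185489402623 res 0.41393131824552487
red 6443 [319.  79.] [572.64048465 130.07022573  60.28730224]
```

Request:
send_rows(
  targets=[
    {"gripper": 1,"x": 0.6,"y": 0,"z": -0.106,"ax": 0,"ay": 0,"az": 0},
    {"gripper": 1,"x": 0.6,"y": 0,"z": -0.106,"ax": 0,"ay": 0,"az": 0},
    {"gripper": 1,"x": 0.6,"y": 0,"z": -0.106,"ax": 0,"ay": 0,"az": 0},
    {"gripper": 1,"x": 0.6,"y": 0,"z": -0.106,"ax": 0,"ay": 0,"az": 0},
    {"gripper": 1,"x": 0.6,"y": 0,"z": -0.106,"ax": 0,"ay": 0,"az": 0},
  ],
)

```text
clock: 4.25
position: [506.0, 135.4, 58.6]
ee_rot: [0.999, -0.044, 0.0, 0.0]
contact_force: [-1.6, -0.1, 1.4]
gripper_width: -0.2
grasp_force: 0.4
```

Request:
send_rows(
  targets=[
    {"gripper": 1,"x": 0.5,"y": 0,"z": -0.09,"ax": 0,"ay": 0,"az": 0},
    {"gripper": 1,"x": 0.5,"y": 0,"z": -0.09,"ax": 0,"ay": 0,"az": 0},
    {"gripper": 1,"x": 0.5,"y": 0,"z": -0.09,"ax": 0,"ay": 0,"az": 0},
    {"gripper": 1,"x": 0.5,"y": 0,"z": -0.09,"ax": 0,"ay": 0,"az": 0},
    {"gripper": 1,"x": 0.5,"y": 0,"z": -0.09,"ax": 0,"ay": 0,"az": 0},
  ],
)

```text
clock: 4.67
position: [530.5, 133.1, 63.1]
ee_rot: [0.999, -0.044, -0.0, 0.0]
contact_force: [-0.3, -0.3, 0.6]
gripper_width: -0.0
grasp_force: 0.6
```

Request:
send_rows(
  targets=[
    {"gripper": 1,"x": 0.5,"y": 0,"z": -0.09,"ax": 0,"ay": 0,"az": 0},
    {"gripper": 1,"x": 0.5,"y": 0,"z": -0.09,"ax": 0,"ay": 0,"az": 0},
    {"gripper": 1,"x": 0.5,"y": 0,"z": -0.09,"ax": 0,"ay": 0,"az": 0},
    {"gripper": 1,"x": 0.5,"y": 0,"z": -0.09,"ax": 0,"ay": 0,"az": 0},
    {"gripper": 1,"x": 0.4,"y": 0,"z": -0.07,"ax": 0,"ay": 0,"az": 0},
  ],
)

```text
clock: 5.08
position: [554.8, 131.2, 67.4]
ee_rot: [0.999, -0.044, 0.0, -0.0]
contact_force: [-0.7, 0.9, 0.2]
gripper_width: 0.2
grasp_force: 0.4
```

```bash
python3 look.py pics/w4.png
```

```text
5.0833 [554.8 131.2  67.4] [-0.74  0.91  0.22]
5567 [320. 241.] [601.3 159.7  91.5] [594.684 127.402   6.889] s 123.85970132275045 slope x 125.77142701335343 y 0.11495976924106878 res 4.931659134794909
4087 [320. 288.] [586.3 161.5  93.9] [ 5.81239e+02  1.28916e+02 -8.40000e-02] s 110.33306751976465 slope x 112.03601494695842 y 0.4274585142643696 res 0.44391085798073926
red 453 [151. 107.] [645.40587391 168.57882801 110.78631697]
```

Request:
send_rows(
  targets=[
    {"gripper": 1,"x": 0.4,"y": 0,"z": -0.07,"ax": 0,"ay": 0,"az": 0},
    {"gripper": 1,"x": 0.4,"y": 0,"z": -0.07,"ax": 0,"ay": 0,"az": 0},
    {"gripper": 1,"x": 0.3,"y": 0,"z": -0.05,"ax": 0,"ay": 0,"az": 0},
    {"gripper": 1,"x": 0.2,"y": 0,"z": -0.04,"ax": 0,"ay": 0,"az": 0},
    {"gripper": 1,"x": 0.1,"y": 0,"z": -0.02,"ax": 0,"ay": 0,"az": 0},
  ],
)

```text
clock: 5.55
position: [568.6, 130.0, 69.9]
ee_rot: [0.999, -0.044, 0.0, -0.0]
contact_force: [0.4, -0.5, -1.0]
gripper_width: -0.0
grasp_force: 0.0
```

Request:
send_rows(
  targets=[
    {"gripper": 1,"x": 0.1,"y": 0,"z": -0.02,"ax": 0,"ay": 0,"az": 0},
    {"gripper": 1,"x": 0.1,"y": 0,"z": 0,"ax": 0,"ay": 0,"az": 0},
  ],
)

```text
clock: 5.72
position: [570.1, 129.7, 70.0]
ee_rot: [0.999, -0.044, 0.0, -0.0]
contact_force: [-0.6, 0.7, 0.7]
gripper_width: -0.2
grasp_force: 0.5
```

Request:
send_rows(
  targets=[
    {"gripper": 1,"x": 0.1,"y": 0,"z": 0,"ax": 0,"ay": 0,"az": 0},
    {"gripper": 1,"x": 0.05,"y": 0,"z": 0,"ax": 0,"ay": 0,"az": 0},
  ],
)

```text
clock: 5.88
position: [571.4, 129.6, 69.9]
ee_rot: [0.999, -0.044, -0.0, 0.0]
contact_force: [-0.2, 0.4, 0.7]
gripper_width: -0.3
grasp_force: 0.4
```

```bash
python3 look.py pics/w5.png
```

```text
5.8833 [571.4 129.6  69.9] [-0.21  0.38  0.7 ]
3968 [320. 246.] [617.6 157.9  94.7] [610.433 126.37   13.093] s 139.6371131763454 slope x 141.79235700278778 y 0.4862119554108639 res 3.8665490091686916
4073 [319. 288.] [602.6 159.8  97. ] [ 5.97857e+02  1.27465e+02 -8.50000e-02] s 127.01428067554795 slope x 128.97469605559297 y 0.4596823958761501 res 0.4409558269979019
red 375 [163. 169.] [645.1012059  168.39745558 110.96084928]
```

Request:
send_rows(
  targets=[
    {"gripper": 1,"x": 0.08,"y": 0,"z": 0,"ax": 0,"ay": 0,"az": 0},
    {"gripper": 1,"x": 0.05,"y": 0,"z": 0,"ax": 0,"ay": 0,"az": 0},
  ],
)

```text
clock: 6.1
position: [572.1, 129.5, 69.9]
ee_rot: [0.999, -0.044, -0.001, 0.0]
contact_force: [-3.1, 0.9, 2.0]
gripper_width: 0.1
grasp_force: 1.8
```

Force is rising, so the cell is against the stop. I'll back off gently and check that it stays.

Request:
send_rows(
  targets=[
    {"gripper": 1,"x": -0.1,"y": 0,"z": 0,"ax": 0,"ay": 0,"az": 0},
    {"gripper": 1,"x": -0.1,"y": 0,"z": 0,"ax": 0,"ay": 0,"az": 0},
    {"gripper": 1,"x": -0.2,"y": 0,"z": 0,"ax": 0,"ay": 0,"az": 0},
    {"gripper": 1,"x": -0.3,"y": 0,"z": 0,"ax": 0,"ay": 0,"az": 0},
    {"gripper": 1,"x": -0.3,"y": 0,"z": 0,"ax": 0,"ay": 0,"az": 0},
  ],
)

```text
clock: 6.52
position: [562.8, 130.4, 70.1]
ee_rot: [0.999, -0.044, 0.0, -0.0]
contact_force: [0.5, 0.2, -0.1]
gripper_width: -0.4
grasp_force: 0.0
```

```bash
python3 look.py pics/w6.png
```

```text
6.5167 [562.8 130.4  70.1] [ 0.49  0.24 -0.07]
4878 [320. 227.] [616.2 158.1  94.9] [608.7   126.486   5.572] s 137.90026603122874 slope x 140.02870230628426 y 0.44824468966232817 res 4.0783492600225255
4386 [320. 272.] [600.8 160.5  96.5] [ 5.96256e+02  1.27298e+02 -8.60000e-02] s 125.43372373877543 slope x 127.36974384522281 y 0.1509623430541026 res 0.49752395841841435
red 407 [160. 139.] [644.81291293 168.48819839 110.73625174]
red 266 [318. 292.] [565.69423265 131.93428386  57.63215419]
```

View pics/w6.png

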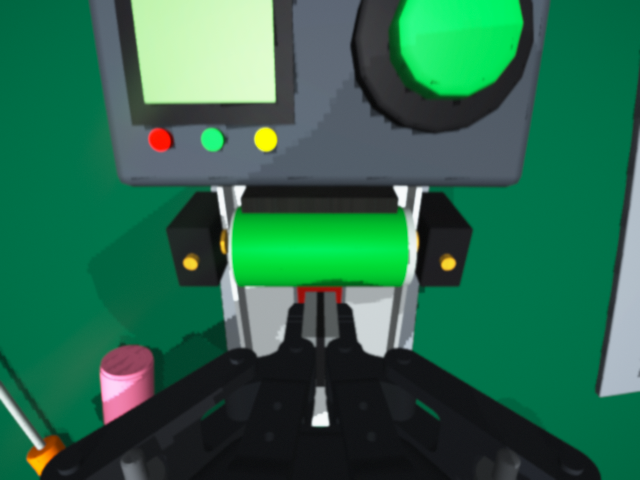

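The cell stayed home at (320,245) after the fingers backed off 9 mm, and the catch's red end shows right behind it at (320,295). The button is at (460,35). Next I'll lift and measure it.

Request:
send_rows(
  targets=[
    {"gripper": 1,"x": -0.3,"y": 0,"z": -0.5,"ax": 0,"ay": 0,"az": 0},
    {"gripper": 1,"x": 0,"y": 0,"z": -2,"ax": 0,"ay": 0,"az": 0},
    {"gripper": 1,"x": 0,"y": 0,"z": -3,"ax": 0,"ay": 0,"az": 0},
    {"gripper": 1,"x": 0,"y": 0,"z": -3,"ax": 0,"ay": 0,"az": 0},
    {"gripper": 1,"x": 0,"y": 0,"z": -2,"ax": 0,"ay": 0,"az": 0},
  ],
)

```text
clock: 6.98
position: [560.8, 131.0, 178.5]
ee_rot: [0.999, -0.043, 0.002, -0.001]
contact_force: [0.3, 0.5, -0.2]
gripper_width: -0.3
grasp_force: 0.0
```

Request:
send_rows(
  targets=[
    {"gripper": 1,"x": 2,"y": 1,"z": 0,"ax": 0,"ay": 0,"az": 0},
    {"gripper": 1,"x": 0,"y": 0,"z": 0,"ax": 0,"ay": 0,"az": 0},
    {"gripper": 1,"x": 0,"y": 0,"z": 0,"ax": 0,"ay": 0,"az": 0},
  ],
)

```text
clock: 7.23
position: [579.0, 118.7, 175.3]
ee_rot: [0.999, -0.044, 0.0, -0.0]
contact_force: [-0.6, -0.1, -0.1]
gripper_width: 0.0
grasp_force: 0.0
```

```bash
python3 look.py pics/w7.png
python3 - <<'E'
from bench import arm
from h import *
m=arm.camera_model('wrist'); p,z=arm.get_image('wrist')
h=hsv(p); H,S,V=h[...,0],h[...,1],h[...,2]
for b,a,c in blobs((H>55)&(H<80)&(S>130)&(V>120),400):
    P,_=cloud(z,m,b); 
    if len(P) and P[:,2].mean()>100:
        T=P[P[:,2]>np.percentile(P[:,2],90)-2.5]; print('btn',a,c.round(),T.mean(0),T.min(0),T.max(0),cv2.minEnclosingCircle(T[:,:2].astype(np.float32)))
E
```

```text
7.2333 [579.  118.7 175.3] [-0.59 -0.09 -0.12]
1498 [304. 203.] [616.8 158.2  94.7] [608.745 126.466  11.84 ] s 137.94745583753584 slope x 140.07662046865946 y 0.4324429226816322 res 4.158781909993559
1339 [305. 230.] [599.3 159.9  96.3] [ 5.96089e+02  1.27397e+02 -8.80000e-02] s 125.25938960932103 slope x 127.19271893716595 y 0.23467948621316406 res 0.5421261478555941
red 358 [628. 228.] [ 557.95334354 -127.63315025   55.3663571 ]
red 513 [307. 249.] [563.4335518  130.51747507  56.64853639]
btn 2361 [358. 111.] [662.68467452  92.12033058 129.76121529] [649.37865631  78.86288392 128.15894215] [675.57155893 105.15926623 132.03806007] ((662.4462280273438, 92.0247802734375), 13.53921127319336)
```

View pics/w7.png

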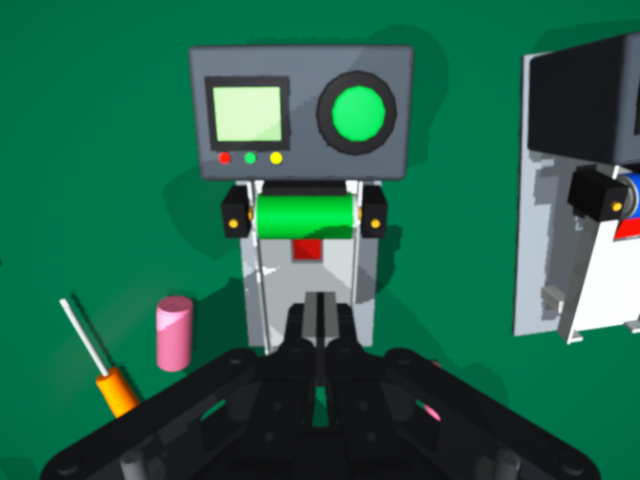

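The cell is still home at (305,215) with the catch behind it. The button is at (662.5, 92, 130).

Request:
send_rows(
  targets=[
    {"gripper": 1,"x": 2.8,"y": 0.6,"z": 0,"ax": 0,"ay": 0,"az": 0},
    {"gripper": 1,"x": 3.0,"y": 0.7,"z": 0,"ax": 0,"ay": 0,"az": 0},
    {"gripper": 1,"x": 2.7,"y": 0.6,"z": 0,"ax": 0,"ay": 0,"az": 0},
    {"gripper": 1,"x": 0,"y": 0,"z": 1.5,"ax": 0,"ay": 0,"az": 0},
    {"gripper": 1,"x": 0,"y": 0,"z": 1.5,"ax": 0,"ay": 0,"az": 0},
  ],
)

```text
clock: 7.75
position: [663.0, 92.4, 144.1]
ee_rot: [0.999, -0.044, 0.0, -0.0]
contact_force: [-0.1, 0.3, 0.9]
gripper_width: -0.1
grasp_force: 0.0
```

Request:
send_rows(
  targets=[
    {"gripper": 1,"x": 0,"y": 0,"z": 0.3,"ax": 0,"ay": 0,"az": 0},
    {"gripper": 1,"x": 0,"y": 0,"z": 0,"ax": 0,"ay": 0,"az": 0},
    {"gripper": 1,"x": 0,"y": 0,"z": 0,"ax": 0,"ay": 0,"az": 0},
  ],
)

```text
clock: 8.0
position: [661.8, 92.9, 142.2]
ee_rot: [0.999, -0.043, -0.0, 0.0]
contact_force: [0.1, 0.3, -0.4]
gripper_width: -0.2
grasp_force: 0.0
```

Request:
send_rows(
  targets=[
    {"gripper": 1,"x": 0,"y": 0.1,"z": 0.6,"ax": 0,"ay": 0,"az": 0},
    {"gripper": 1,"x": 0,"y": 0,"z": 0.5,"ax": 0,"ay": 0,"az": 0},
    {"gripper": 1,"x": 0,"y": 0,"z": 0.3,"ax": 0,"ay": 0,"az": 0},
    {"gripper": 1,"x": 0,"y": 0,"z": 0.2,"ax": 0,"ay": 0,"az": 0},
    {"gripper": 1,"x": 0,"y": 0,"z": 0.1,"ax": 0,"ay": 0,"az": 0},
  ],
)

```text
clock: 8.42
position: [661.9, 91.8, 125.5]
ee_rot: [0.999, -0.043, 0.0, -0.0]
contact_force: [-1.7, 0.9, 4.2]
gripper_width: -0.1
grasp_force: 2.0
```

Request:
send_rows(
  targets=[
    {"gripper": 1,"x": 0,"y": 0,"z": 0.15,"ax": 0,"ay": 0,"az": 0},
    {"gripper": 1,"x": 0,"y": 0,"z": 0.1,"ax": 0,"ay": 0,"az": 0},
  ],
)

```text
clock: 8.58
position: [661.9, 91.9, 124.0]
ee_rot: [0.999, -0.043, 0.0, 0.0]
contact_force: [-4.6, 1.8, 10.9]
gripper_width: -0.1
grasp_force: 5.4
```

Request:
send_rows(
  targets=[
    {"gripper": 1,"x": 0,"y": 0,"z": 0.07,"ax": 0,"ay": 0,"az": 0},
    {"gripper": 1,"x": 0,"y": 0,"z": 0,"ax": 0,"ay": 0,"az": 0},
  ],
)

```text
clock: 8.75
position: [661.9, 91.8, 124.1]
ee_rot: [0.999, -0.043, 0.001, 0.0]
contact_force: [-3.1, 1.9, 9.9]
gripper_width: -0.2
grasp_force: 5.0
```

Request:
send_rows(
  targets=[
    {"gripper": 1,"x": 0,"y": 0,"z": -0.5,"ax": 0,"ay": 0,"az": 0},
    {"gripper": 1,"x": 0,"y": 0,"z": -1,"ax": 0,"ay": 0,"az": 0},
    {"gripper": 1,"x": 0,"y": 0,"z": -2,"ax": 0,"ay": 0,"az": 0},
    {"gripper": 1,"x": -3,"y": 0,"z": -2,"ax": 0,"ay": 0,"az": 0},
    {"gripper": 1,"x": -3,"y": 0,"z": -1,"ax": 0,"ay": 0,"az": 0},
  ],
)

```text
clock: 9.17
position: [603.3, 96.8, 188.2]
ee_rot: [0.999, -0.044, 0.001, -0.0]
contact_force: [0.7, 0.7, 1.1]
gripper_width: -0.0
grasp_force: 0.0
```

Request:
send_rows(
  targets=[
    {"gripper": 1,"x": -2,"y": 0,"z": 0,"ax": 0,"ay": 0,"az": 0},
    {"gripper": 1,"x": 0,"y": 0,"z": 0,"ax": 0,"ay": 0,"az": 0},
    {"gripper": 1,"x": 0,"y": 0,"z": 0,"ax": 0,"ay": 0,"az": 0},
  ],
)

```text
clock: 9.42
position: [581.8, 98.6, 187.6]
ee_rot: [0.999, -0.043, 0.0, -0.0]
contact_force: [0.5, -0.4, -0.7]
gripper_width: 0.1
grasp_force: 0.0
```

```bash
python3 look.py pics/w8.png
```

```text
9.4167 [581.8  98.6 187.6] [ 0.46 -0.4  -0.67]
1331 [277. 205.] [616. 158.  95.] [609.256 126.648   9.995] s 138.44007751254796 slope x 140.57684556513806 y 0.6593295652793767 res 4.302618832993767
1224 [278. 230.] [600.1 159.7  96.3] [ 5.96164e+02  1.27582e+02 -8.70000e-02] s 125.31689687381753 slope x 127.25111380363275 y 0.4255854725520144 res 0.534899072049163
red 414 [595. 228.] [ 559.37612035 -129.38330715   55.97925398]
red 455 [283. 248.] [564.16018833 130.67328548  57.03781708]
```

View pics/w8.png

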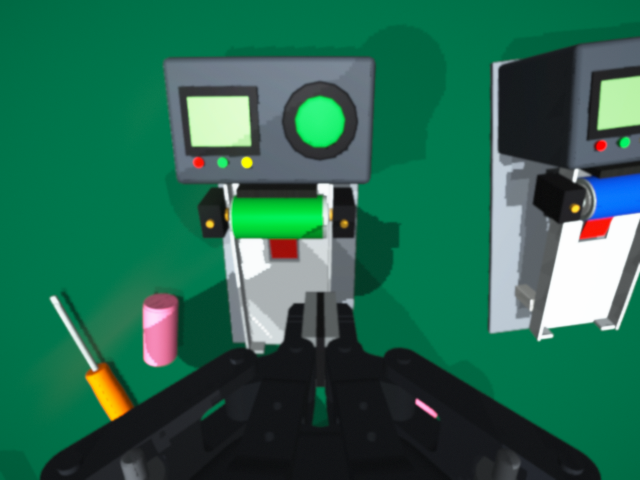

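The cell is home at (280,217) with the catch behind it, the button is back out at (320,122), and the blue cell hasn't moved. Before handing in, I'll check the ring's height, to be sure it was the button that bottomed out and not the fingers on the ring.

Run:
```python
from bench import arm
from h import *
m=arm.camera_model('wrist'); p,z=arm.get_image('wrist')
P,_=cloud(z,m,np.ones(z.shape,bool)); r=np.hypot(P[:,0]-662.5,P[:,1]-92)
for a,b in [(0,5),(5,10),(10,13),(14.5,17),(17,19),(19,21),(25,30)]:
    q=P[(r>a)&(r<b)&(P[:,2]>90),2]; print(a,b,len(q),np.median(q).round(1),q.std().round(1))
```

```text
0 5 279 129.8 0.7
5 10 839 129.9 0.7
10 13 737 129.5 0.8
14.5 17 800 119.8 0.7
17 19 728 119.9 0.7
19 21 779 119.7 0.7
25 30 2480 107.8 0.7
```

The ring top is at 120 mm. The press stopped at 124 mm, so the button itself reached its hard stop after about 6 mm of travel.

```bash
python3 -c "
from bench import arm
print(arm.job_done())"
```

```text
the job is handed in; nothing more can be done
None
```

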